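Set the burner's air lever to its third click

TASK

Set the air on the bench burner for lighting: push the sliding lever on top of the control box fully home to its closed end (the end with the air inlet stub), then push it open again three clicks, counting the clicks from closed, and leave it resting in the third notch without ever going past it. Only push the handle by its sides with the fingertips or the outside of the fingers, never pinch or press it, and leave the bottle, the tumbler and the wooden block standing where they are.

Things in the scene. Friction and masses are not known exactly. Their poses are not given: they have to be found in the camera images.
- burner_box: Grey control box, fixed to the bench: 130 mm (x) by 260 (y) by 70 high, foot plate 160 by 272. Origin: centre of its underside. The lever slides along its y: +y opens, -y closes. A round air inlet stub (58 mm across, 50 long) marks the closed (-y) end. Low rails 3 mm high line the slot on top. A burner barrel 62 mm across, its top 71 mm up, sticks out 147 mm from the far (+x) face.
- lever (a joint): Lever's slide in m along the box's +y: 0 at the closed stop, 0.108 fully open. Seven notches 18 mm apart: 0 (closed), 0.018 (first click), 0.036, 0.054 (third) ... Leaving a notch takes about 9 N, fading to nothing at the crest 9 mm on; beyond it the lever springs ahead of the finger into the next notch and the push falls to nothing. It starts in notch 1 or 2.
- handle (a point): Centre of the lever's handle, 105 mm above the bench. The handle is an upright black block 30 mm (box x) by 18 mm (box y, along the slide) by 40 mm tall; its underside is 15 mm and its top 55 mm above the box's top; a thin steel stem carries it. It slides along x = 0 of the box; closed, it stands 54 mm to the -y side of the box's centre. Axes as the box's.
- third_click (a point): The point at which the centre of the handle stands when the lever rests in the third notch (nothing is to be seen there). Fixed to the box, 105 mm above the bench, at the middle of the slot.
- handle_closed_half: The half of the handle block (30 by 9 by 40 mm) that faces the closed end; push here to open. Origin at the centre of its underside.
- handle_open_half: The half of the handle block (30 by 9 by 40 mm) that faces the open end; push here to close. Origin at the centre of its underside.
- wash_bottle: Bystander: white plastic bottle standing by the box, 60 mm across, 150 mm high, loose. Origin at the centre of its underside.
- tumbler: Bystander: green glass tumbler standing by the box, 72 mm across, 85 mm high, loose. Origin at the centre of its underside.
- shaping_block: Bystander: round dark wooden block standing by the box, 68 mm across, 50 mm high, loose. Origin at the centre of its underside.

How it is judged (in metres and radians):
On the way, in this order (a step that is already met when the one before it is completed fails the run):
1. the lever is pushed fully home to its closed stop (value of joint lever below 0.004 m), for 0.2 s.
2. the lever is opened to the third notch (value of joint lever between 0.05 and 0.058 m), for 0.2 s.
At the end, for the whole second after the job is handed in: The lever rests in the third notch from closed (54 mm, within 4 mm) after having been fully closed (within 4 mm), and the bottle, the tumbler and the block stand upright within 15 mm of where they were (all of step 2 and distance of each of wash_bottle, tumbler, shaping_block from where it was at the start of the episode below 0.015 m and angle between each of wash_bottle, tumbler, shaping_block's own z axis and vertical below 0.2 rad); the robot touches nothing.
It fails at once if the lever goes past the third notch (over the crest beyond it, 63 mm) (value of joint lever above 0.063 m).
It fails at once if the handle is pinched, or pressed down on: more than 3 N on both of its halves at once (contact force between the fingers and handle_closed_half above 3 N and contact force between the fingers and handle_open_half above 3 N).
It fails at once if a bystander is pushed aside, lifted or knocked over (distance of any of wash_bottle, tumbler, shaping_block from where it was at the start of the episode above 0.02 m).
It also fails if it takes over 67 s, if anything falls off the work surface, if the arm or the gripper's body presses on something with over 40 N, if the wrist force passes 120 N, or if a joint passes its speed limit or range.

ROBOT

A 6-joint arm with a two-finger parallel gripper is mounted at the origin on the work surface. World frame = base frame: x ahead of the robot, y to its left, z up, the work surface at z = 0. Lengths are in m, angles in degrees, forces in N, time in s.
With the tool pointing down it reaches from about 0.3 to 0.825 m from the base axis. Payload 5.4 kg.
Tool frame: the origin (TCP) lies at the very end of the fingers, on their centre line; the grasp point (between the pads) lies 19 mm behind it (robot.hold_point_z is the distance from the TCP to the grasp point, in m); x points along the fingers, z is the direction in which the jaws open and shut, and the axes are right-handed (so a half turn about x gives the same grasp; the last joint's range is limited). The gripper opens to 92 mm and grips with 3 to 60 N. Pads are 20 mm wide; open, the fingers measure 128 mm over their backs; the gripper's body (75 mm by 189 mm) begins 69 mm behind the grasp point.
Start: joints at [-77.699, 9.076, 91.501, -0, 79.423, -12.038], TCP at [0.237, -0.524, 0.215] pointing down, gripper open.
Joint ranges: [-166.64, 166.64], [-54.1, 131.32], [10.49, 154.53], [-73.88, 253.88], [9.74, 151.15], [-171.62, 171.62]. Speed limits (degrees/s): [147.25, 147.25, 180, 180, 180, 180].

INTERFACE

Orientations are given as [roll, pitch, yaw] about the fixed x, y, z axes, in that order (R = Rz(yaw) Ry(pitch) Rx(roll)).
In Python, from station import telemetry, eyes, job, models, robot gives the robot as it stands.
- The arm moves only by the shell command python3 -m creep 'ROWS' [FORCE]. ROWS is JSON, a list of rows, each a list of 3 entries, a list of its own where there are three numbers: the shift along the world's x, y, z in units of 0.15 m (1.0 is 0.15 m), then the turn, a rotation vector about the world's x, y, z in units of 2 rad (1.0 is 2 rad), then the opening, from -1 (shut) to 1 (fully open). A call has 1 to 5 rows; each row is the pose to reach, as a shift and turn from the pose commanded when the call began; what a row does not reach only later rows make up. A row lasts 1/8 s, in which the tool goes at most 62.5 mm and 10.7 degrees, less where a joint would pass 70% of its speed; a pose out of reach is approached as far as the arm can. A call with a number of a shift or a turn outside -1 to 1 is refused whole. A call with a gripper value outside its range is refused whole. The fingers move at their own pace and stop on an object; FORCE is the grip in N (left out, the last holds). Time passes only in rows, so rows that repeat a pose let the fingers close. It gives the time, the measured TCP pose, the force and the opening at its end, in the units of the state.
- telemetry.read_state(): the state, without advancing time (a new reading comes with each control period).
- eyes.get_image(name): name is "scene" or "top" or "wrist"; returns the picture (420x560x3 uint8, blue, green, red); there is no depth.
- eyes.camera_info(name): a dict with "camera_matrix" (3x3 intrinsics, pixels), "view" (4x4, takes a point from world to camera coordinates). Camera axes: x right, y down, z forward; pixel columns grow to the right and rows downward; lengths in m; the calibration is good to about 2 mm. A picture is of the moment at which its call begins: read the wrist's pose just before it. camera_info takes no time and is no camera call; for the wrist camera it gives the pose at the moment of the call.
- job.job_done(): hands the job in, once; it reports no verdict.
Trained networks look in the newest picture that a camera, given by its name, has taken for a name from the list of things; names that differ only in an ending like _2 or _b are one class to them, and where a whole thing is asked for, a point or a joint stands for the part that bears it (a point fixed in the world has none). Each returns a list of dicts, best first, with "conf" (0 to 1); they miss things now and then, are a little off and sometimes report something else, mostly with a low value. They report only what shows in the picture. A call takes as long as a camera call.
- models.look_for(camera, name): "point" ([x, y, z] in m, in world coordinates, good to about 4 mm: the middle of the surface that is visible of it).
- models.silhouettes(camera, name): "mask" (420x560 bool, what is visible of it).
The state is a dict: "time": time; "joint_pos": joint angles; "qd": joint speeds; "tau": joint torques, N m; "tool_pos": TCP position; "tool_rot": TCP orientation; "contact_force": force on the tool from outside, world axes, zero at the start; "moment": the same for the moment, N m; "grip_width": opening from 0.0 (shut) to 1.0 (fully open).
Only numpy, scipy, OpenCV 4.12 (cv2) and the standard library are available. Lean on these libraries where they do the work, as an engineer would, in place of code of your own. Each camera call takes 0.05 s, during which the arm holds its last target.

## Working session

There is one attempt and no reset: what is moved stays moved. The work goes in short steps, Python scripts to look and compute and a shell command to move; the robot and the scene stay as the last step left them, time stands still between calls to the robot, and variables do not carry over. Pictures are saved under pics/ and viewed, and the job is handed in when it is done.

```bash
mkdir -p pics
cat > h.py <<'E'
from station import telemetry, eyes, job, models, robot
import numpy as np, cv2
E
python3 - <<'E'
from h import *
s=telemetry.read_state()
print({k:s[k] for k in("time","tool_pos","tool_rot","contact_force","grip_width")}, robot.hold_point_z)
for c in("scene","top"):
    cv2.imwrite(f"pics/{c}0.png",eyes.get_image(c))
    for n in("burner_box","handle","wash_bottle","tumbler","shaping_block"):
        for d in models.look_for(c,n)[:2]: print(c,n,np.round(d["point"],4),round(d["conf"],2))
E
```

```text
{'time': 0.0, 'tool_pos': array([ 0.23682653, -0.52327488,  0.21360915]), 'tool_rot': array([168.29790872,  89.89141127, 102.63729736]), 'contact_force': array([-0.96464442, -0.67065412,  0.80965409]), 'grip_width': 1.0013153028955941} 0.0187
scene burner_box [ 0.6383 -0.0512  0.0669] 0.71
scene handle [ 0.5999 -0.0584  0.1149] 0.58
scene wash_bottle [ 0.4633 -0.1009  0.0793] 0.82
scene tumbler [ 0.5994 -0.2802  0.0557] 0.83
scene shaping_block [0.595  0.1812 0.0486] 0.9
top burner_box [ 0.5981 -0.0264  0.073 ] 0.89
top tumbler [ 0.5846 -0.2952  0.0481] 0.73
top shaping_block [0.5813 0.1909 0.0489] 0.9
top shaping_block [ 0.5991 -0.0244  0.069 ] 0.52
```

View pics/scene0.png

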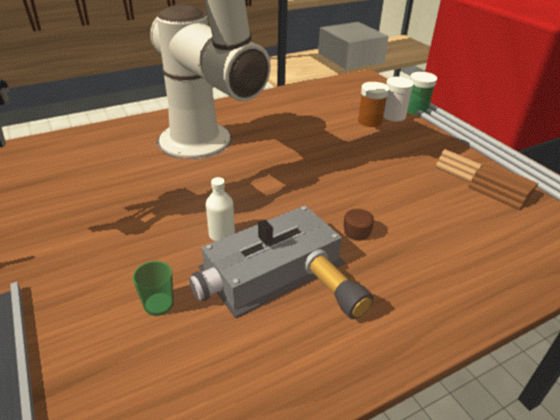

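View pics/top0.png

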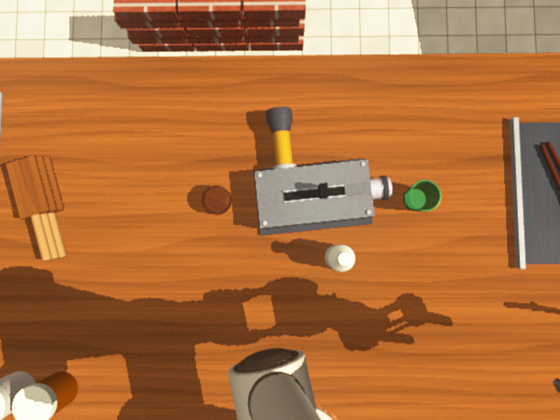

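The scene view shows the handle near (265,232) on the box. In the top view the stub is at (380,188), on the -y side, the handle at about (323,190), the bottle at (340,258), the tumbler at (422,196) and the block at (216,200). Next I'll enlarge the top view to get the box pose.

Run:
```python
from h import *
im=cv2.imread("pics/top0.png")
c=im[145:275,235:395]
cv2.imwrite("pics/topcrop.png",cv2.resize(c,None,fx=4.5,fy=4.5,interpolation=cv2.INTER_CUBIC))
im=cv2.imread("pics/scene0.png")
cv2.imwrite("pics/scenecrop.png",cv2.resize(im[170:320,180:380],None,fx=4,fy=4,interpolation=cv2.INTER_CUBIC))
for k in("top","scene"):
  i=eyes.camera_info(k); print(np.round(i["camera_matrix"],1),np.round(i["view"],4))
```

```text
[[447.1   0.  282.6]
 [  0.  447.1 208.7]
 [  0.    0.    1. ]] [[-0.0031 -0.9998 -0.0173  0.0388]
 [-0.9966  0.0045 -0.0822  0.5612]
 [ 0.0822  0.017  -0.9965  1.0351]
 [ 0.      0.      0.      1.    ]]
[[458.4   0.  277.3]
 [  0.  458.4 206. ]
 [  0.    0.    1. ]] [[ 0.4658  0.8847  0.0176 -0.257 ]
 [ 0.5482 -0.2729 -0.7906 -0.2055]
 [-0.6947  0.3779 -0.6121  1.4092]
 [ 0.      0.      0.      1.    ]]
```

View pics/topcrop.png

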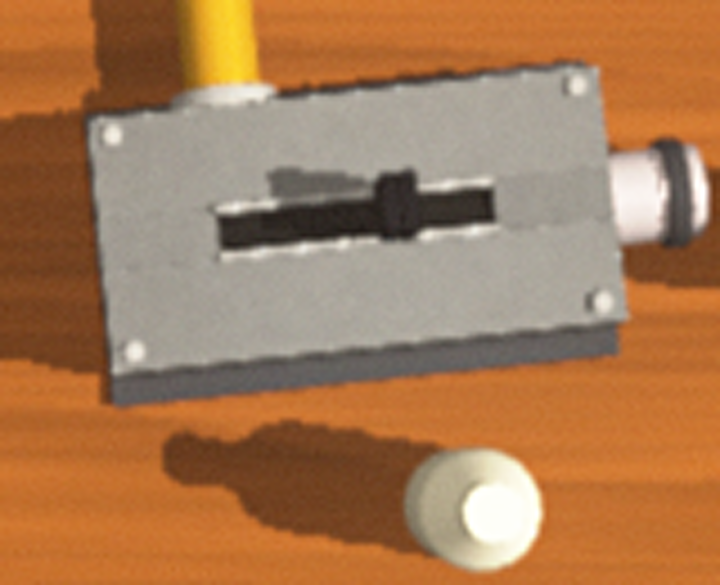

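View pics/scenecrop.png

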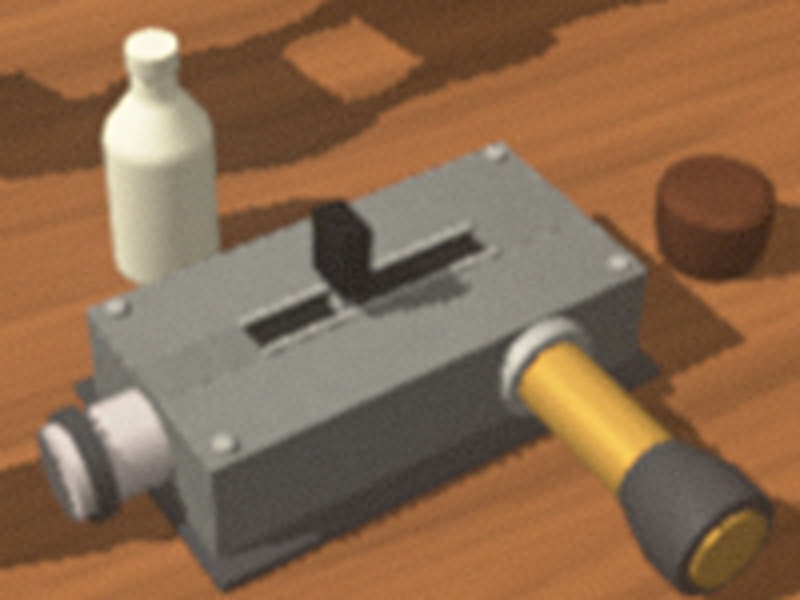

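```bash
cat >> h.py <<'E'
def ray(cam,uv,z):
    i=eyes.camera_info(cam); K=i["camera_matrix"];V=np.array(i["view"]);R=V[:3,:3];t=V[:3,3]
    c=-R.T@t; d=R.T@np.linalg.inv(K)@np.array([uv[0],uv[1],1.]); return c+d*(z-c[2])/d[2]
def proj(cam,P):
    i=eyes.camera_info(cam); K=i["camera_matrix"];V=np.array(i["view"]);q=K@(V[:3,:3]@np.array(P)+V[:3,3]); return q[:2]/q[2]
E
python3 - <<'E'
from h import *
# box coords of corners (x,y): +x+y, +x-y, -x-y, -x+y
bc=np.array([[65,130],[65,-130],[-65,-130],[-65,130]])/1000.
T=np.array([(88,115),(596,66),(628,320),(111,376)])/4.5+np.array([235,145])-0.5
S=np.array([(645,270),(212,470),(88,312),(502,143)])/4+np.array([180,170])-0.5
for cam,uv in(("top",T),("scene",S)):
    W=np.array([ray(cam,p,0.07)[:2] for p in uv])
    m=W.mean(0); A=bc; B=W-m
    th=np.arctan2((A[:,0]*B[:,1]-A[:,1]*B[:,0]).sum(),(A*B).sum())
    R=np.array([[np.cos(th),-np.sin(th)],[np.sin(th),np.cos(th)]])
    print(cam,m.round(4),np.degrees(th).round(2),np.linalg.norm(W[0]-W[1]),np.linalg.norm(W[1]-W[2]),((R@A.T).T-B).round(4).tolist())
    if cam=="top":
        p=ray(cam,np.array([396,205])/4.5+np.array([235,145])-.5,0.115)
        for z in(.085,.105,.125):
            p=ray(cam,np.array([397,205])/4.5+np.array([235,145])-.5,z); print(z,R.T@(p[:2]-m))
    else:
        # handle bottom-right edge etc
        for nm,uv,z in(("top -x-y corner",(314,208),.125),("top +x-y ",(338,245),.125),("top +x+y",(372,236),.125),("slot end -y",(247,328),.07)):
            p=ray(cam,np.array(uv)/4+np.array([180,170])-.5,z); print(nm,R.T@(p[:2]-m))
E
```

```text
top [ 0.5927 -0.0344] 5.58 0.25832937891592184 0.12953906838249613 [[-0.0015, 0.0007], [0.0003, -0.0008], [-0.0003, 0.0001], [0.0015, -0.0001]]
0.085 [ 0.00295701 -0.02029021]
0.105 [ 0.00062858 -0.01858731]
0.125 [-0.00169986 -0.01688441]
scene [ 0.5935 -0.0346] 5.85 0.257611497710918 0.12631051278906574 [[0.0012, 0.0015], [0.0019, -0.0009], [-0.0019, -0.0005], [-0.0012, -0.0]]
top -x-y corner [-0.01526004 -0.02489172]
top +x-y  [ 0.01469464 -0.0298075 ]
top +x+y [ 0.01791063 -0.01232124]
slot end -y [-0.00992113 -0.06807413]
```

```bash
cat >> h.py <<'E'
from scipy.spatial.transform import Rotation as Ro
C=np.array([0.593,-0.0345]); TH=np.radians(5.7)
B=np.array([[np.cos(TH),-np.sin(TH)],[np.sin(TH),np.cos(TH)]])
def st(tgt=None):
    s=telemetry.read_state(); p=s["tool_pos"]; R=Ro.from_euler("xyz",s["tool_rot"],degrees=True).as_matrix()
    print("t",round(s["time"],2),"tcp",p.round(4),"box",(B.T@(p[:2]-C)).round(4),"F",np.round(s["contact_force"],1),"Fbox",(B.T@s["contact_force"][:2]).round(1),"g",round(s["grip_width"],2))
    print("xdir",R[:,0].round(3),"jaw",R[:,2].round(3), "jawyaw",np.degrees(np.arctan2(R[1,2],R[0,2])).round(2))
    return s,R
E
python3 - <<'E'
from h import *
st()
print(B@np.array([0,0.055])+C, B@np.array([0,-.1])+C)
E
```

```text
t 0.6 tcp [ 0.237  -0.5239  0.2146] box [-0.4029 -0.4516] F [-0.9 -0.4  0.4] Fbox [-0.9 -0.3] g 1.0
xdir [ 0. -0. -1.] jaw [ 0.412 -0.911  0.   ] jawyaw -65.66
[0.58753741 0.02022806] [ 0.60293197 -0.13400556]
```

```bash
python3 -m creep '[[[0.25,0.4,0.2],[0,0,0.09],-1],[[0.5,0.7,0.2],[0,0,0.18],-1],[[0.6,1,0.2],[0,0,0.27],-1],[[0.6,1,0.2],[0,0,0.31],-1]]' 20
python3 -m creep '[[[0.2,0.4,0],[0,0,0.09],-1],[[0.4,0.7,0],[0,0,0.18],-1],[[0.6,1,0],[0,0,0.27],-1],[[0.6,1,0],[0,0,0.313],-1]]'
python3 -m creep '[[[0.3,0.4,0],[0,0,0],-1],[[0.5,0.7,0],[0,0,0],-1],[[0.6,1,0],[0,0,0],-1],[[0.6,1,0],[0,0,0],-1]]'
python3 - <<'E'
from h import *
st()
E
```

```text
time: 1.1
tool_pos: [0.3285, -0.3709, 0.2449]
tool_rot: [34.3, 90.0, 4.7]
contact_force: [-0.8, -0.3, -0.2]
grip_width: 0.588
time: 1.6
tool_pos: [0.4185, -0.2209, 0.2448]
tool_rot: [15.7, 90.0, 21.9]
contact_force: [-0.6, -0.9, 0.2]
grip_width: 0.151
time: 2.1
tool_pos: [0.5076, -0.071, 0.2446]
tool_rot: [75.8, 90.0, 81.8]
contact_force: [-0.1, -0.4, 0.5]
grip_width: 0.002
t 2.1 tcp [ 0.5076 -0.071   0.2446] box [-0.0886 -0.0279] F [-0.1 -0.4  0.5] Fbox [-0.1 -0.4] g 0.0
xdir [ 0.     0.001 -1.   ] jaw [0.994 0.105 0.   ] jawyaw 6.03
```

```bash
python3 -m creep '[[[0.3,0.3,0],[0,0,0],-1],[[0.533,0.608,0],[0,0,0],-1],[[0.533,0.608,-0.3],[0,0,0],-1],[[0.533,0.608,-0.3],[0,0,0],-1]]'
python3 - <<'E'
from h import *
st()
for c in ("wrist","scene"): cv2.imwrite(f"pics/{c}1.png",eyes.get_image(c))
E
```

```text
time: 2.6
tool_pos: [0.5842, 0.017, 0.1957]
tool_rot: [168.2, 89.5, 173.9]
contact_force: [0.0, 0.3, -0.2]
grip_width: 0.005
t 2.6 tcp [0.5842 0.017  0.1957] box [-0.0036  0.0521] F [ 0.   0.3 -0.2] Fbox [0.1 0.3] g 0.01
xdir [-0.008  0.001 -1.   ] jaw [ 0.995  0.1   -0.008] jawyaw 5.72
```

View pics/wrist1.png

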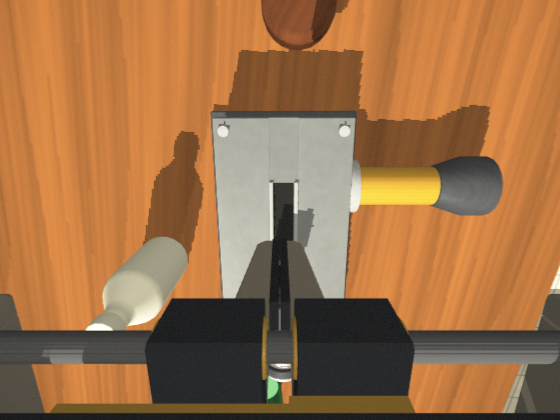

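View pics/scene1.png

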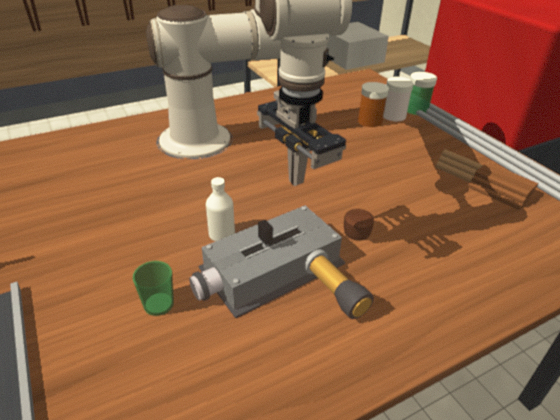

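The wrist view shows the fingers over the slot at about (285,240), on the open side of the handle. The bottle at (145,290) and the block at (298,20) are clear of the gripper. I'll descend beside the handle.

```bash
python3 -m creep '[[[0,0,-0.25],[0,0,0],-1],[[0,0,-0.5],[0,0,0],-1],[[0,0,-0.71],[0,0,0],-1],[[0,0,-0.71],[0,0,0],-1],[[0,0,-0.71],[0,0,0],-1]]'
python3 - <<'E'
from h import *
st()
d=B@np.array([0,-1]); print("unit close dir",d, "per 10mm units",d*0.01/.15)
E
```

```text
time: 3.32
tool_pos: [0.5887, 0.0164, 0.096]
tool_rot: [-16.2, 89.8, -10.5]
contact_force: [-0.0, -0.4, -0.1]
grip_width: 0.01
t 3.33 tcp [0.5887 0.0164 0.096 ] box [0.0007 0.0511] F [-0.  -0.4 -0.1] Fbox [-0.1 -0.4] g 0.01
xdir [ 0.004 -0.001 -1.   ] jaw [0.995 0.099 0.004] jawyaw 5.68
unit close dir [ 0.09931975 -0.99505557] per 10mm units [ 0.00662132 -0.06633704]
```

```bash
python3 -m creep '[[[0.01,-0.1,0],[0,0,0],-1],[[0.02,-0.2,0],[0,0,0],-1],[[0.03,-0.3,0],[0,0,0],-1],[[0.035,-0.34,0],[0,0,0],-1],[[0.035,-0.34,0],[0,0,0],-1]]'
python3 -c "
from h import *
st()"
python3 -m creep '[[[0.0033,-0.033,0],[0,0,0],-1],[[0.0066,-0.066,0],[0,0,0],-1],[[0.0066,-0.066,0],[0,0,0],-1]]'
python3 -c "
from h import *
st()"
python3 -m creep '[[[0.0033,-0.033,0],[0,0,0],-1],[[0.0066,-0.066,0],[0,0,0],-1],[[0.0066,-0.066,0],[0,0,0],-1]]'
python3 -c "
from h import *
st()"
```

```text
time: 3.95
tool_pos: [0.5922, -0.0342, 0.0931]
tool_rot: [120.3, 90.0, 126.0]
contact_force: [-0.6, 0.6, 0.2]
grip_width: 0.005
t 3.95 tcp [ 0.5922 -0.0342  0.0931] box [-0.0008  0.0004] F [-0.6  0.6  0.2] Fbox [-0.5  0.6] g 0.01
xdir [-0.  0. -1.] jaw [ 0.995  0.099 -0.   ] jawyaw 5.68
time: 4.32
tool_pos: [0.593, -0.043, 0.0929]
tool_rot: [125.4, 90.0, 131.2]
contact_force: [0.7, 0.5, 1.7]
grip_width: 0.006
t 4.33 tcp [ 0.593  -0.043   0.0929] box [-0.0009 -0.0084] F [0.7 0.5 1.7] Fbox [0.7 0.4] g 0.01
xdir [-0.     0.001 -1.   ] jaw [ 0.995  0.1   -0.   ] jawyaw 5.77
time: 4.7
tool_pos: [0.5942, -0.0534, 0.0931]
tool_rot: [85.8, 89.9, 91.5]
contact_force: [-0.5, 4.6, 0.4]
grip_width: 0.003
t 4.7 tcp [ 0.5942 -0.0534  0.0931] box [-0.0007 -0.0189] F [-0.5  4.6  0.4] Fbox [-0.   4.6] g 0.0
xdir [-0.     0.001 -1.   ] jaw [0.995 0.099 0.   ] jawyaw 5.7
```

```bash
python3 -m creep '[[[0.0033,-0.033,0],[0,0,0],-1],[[0.0066,-0.066,0],[0,0,0],-1],[[0.0066,-0.066,0],[0,0,0],-1]]'
python3 -c "
from h import *
st()"
python3 -m creep '[[[0.0025,-0.025,0],[0,0,0],-1],[[0.0045,-0.045,0],[0,0,0],-1],[[0.0045,-0.045,0],[0,0,0],-1]]'
python3 -c "
from h import *
st(); cv2.imwrite('pics/top2.png',eyes.get_image('top'));cv2.imwrite('pics/scene2.png',cv2.resize(eyes.get_image('scene')[150:330,160:400],None,fx=3,fy=3))"
```

```text
time: 5.08
tool_pos: [0.5952, -0.0643, 0.0931]
tool_rot: [-84.5, 89.9, -78.8]
contact_force: [-0.7, -0.1, -0.3]
grip_width: 0.005
t 5.08 tcp [ 0.5952 -0.0643  0.0931] box [-0.0007 -0.0299] F [-0.7 -0.1 -0.3] Fbox [-0.7 -0. ] g 0.01
xdir [ 0.    -0.001 -1.   ] jaw [0.995 0.1   0.   ] jawyaw 5.72
time: 5.45
tool_pos: [0.5958, -0.0706, 0.0931]
tool_rot: [-83.8, 90.0, -78.1]
contact_force: [-0.2, 0.1, 0.6]
grip_width: 0.003
t 5.45 tcp [ 0.5958 -0.0706  0.0931] box [-0.0008 -0.0362] F [-0.2  0.1  0.6] Fbox [-0.2  0.1] g 0.0
xdir [ 0. -0. -1.] jaw [0.995 0.099 0.   ] jawyaw 5.71
```

View pics/scene2.png

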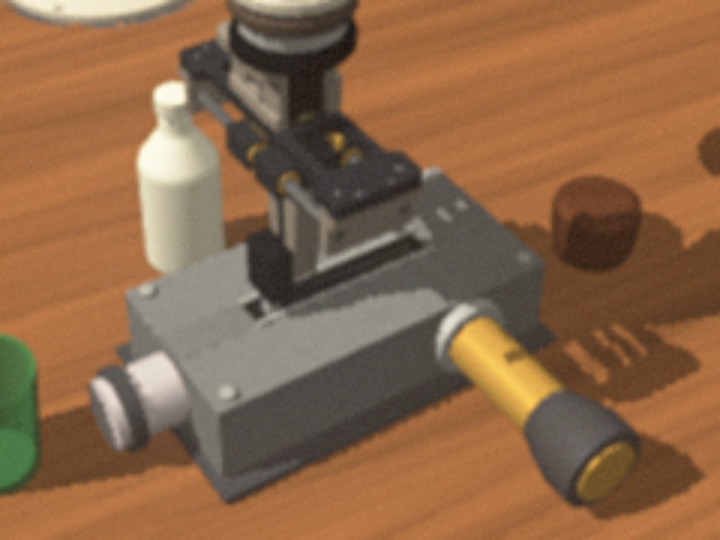

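The handle now stands near the -y end of the slot, at (268,268) in the crop. I'll press on gently until I feel the stop.

```bash
python3 -m creep '[[[0.001,-0.01,0],[0,0,0],-1],[[0.001,-0.01,0],[0,0,0],-1]]'
python3 -c "
from h import *
st()"
python3 -m creep '[[[0.001,-0.01,0],[0,0,0],-1],[[0.001,-0.01,0],[0,0,0],-1]]'
python3 -c "
from h import *
st()"
python3 -m creep '[[[0.001,-0.01,0],[0,0,0],-1],[[0.001,-0.01,0],[0,0,0],-1]]'
python3 -c "
from h import *
st()"
```

```text
time: 5.8
tool_pos: [0.5959, -0.0712, 0.0931]
tool_rot: [97.2, 90.0, 103.0]
contact_force: [0.1, 2.0, 1.3]
grip_width: 0.008
t 5.8 tcp [ 0.5959 -0.0712  0.0931] box [-0.0008 -0.0368] F [0.1 2.  1.3] Fbox [0.3 2. ] g 0.01
xdir [-0.     0.001 -1.   ] jaw [ 0.995  0.1   -0.   ] jawyaw 5.73
time: 6.05
tool_pos: [0.5959, -0.0716, 0.0931]
tool_rot: [95.9, 89.8, 101.6]
contact_force: [-1.0, 6.7, 2.1]
grip_width: 0.006
t 6.05 tcp [ 0.5959 -0.0716  0.0931] box [-0.0008 -0.0372] F [-1.   6.7  2.1] Fbox [-0.3  6.8] g 0.01
xdir [-0.001  0.003 -1.   ] jaw [ 0.995  0.1   -0.   ] jawyaw 5.74
time: 6.3
tool_pos: [0.5959, -0.0717, 0.0931]
tool_rot: [95.3, 89.7, 101.0]
contact_force: [-1.2, 10.3, 3.8]
grip_width: 0.005
t 6.3 tcp [ 0.5959 -0.0717  0.0931] box [-0.0008 -0.0373] F [-1.2 10.3  3.8] Fbox [-0.2 10.4] g 0.0
xdir [-0.001  0.005 -1.   ] jaw [ 0.995  0.1   -0.   ] jawyaw 5.74
```

```bash
python3 -m creep '[[[0.001,-0.015,0],[0,0,0],-1],[[0.001,-0.015,0],[0,0,0],-1],[[0.001,-0.015,0],[0,0,0],-1]]'
python3 -c "
from h import *
st()
for c in('top','scene'):
  for d in models.look_for(c,'handle')[:2]: print(c,d['point'],d['conf'],B.T@(np.array(d['point'])[:2]-C))"
```

```text
time: 6.68
tool_pos: [0.5959, -0.0719, 0.0932]
tool_rot: [94.0, 89.5, 99.8]
contact_force: [-1.9, 16.6, 6.0]
grip_width: 0.003
t 6.67 tcp [ 0.5959 -0.0719  0.0932] box [-0.0008 -0.0375] F [-1.9 16.6  6. ] Fbox [-0.2 16.7] g 0.0
xdir [-0.001  0.008 -1.   ] jaw [ 0.995  0.1   -0.001] jawyaw 5.76
scene [0.605, -0.0906, 0.1165] 0.6 [ 0.00636883 -0.05701445]
```

```bash
python3 -m creep '[[[-0.007,0.07,0],[0,0,0],-1],[[-0.016,0.16,0],[0,0,0],-1],[[-0.016,0.16,0.25],[0,0,0],-1],[[-0.016,0.16,0.48],[0,0,0],-1],[[-0.016,0.16,0.48],[0,0,0],-1]]'
python3 -m creep '[[[0.02,-0.2,0],[0,0,0],-1],[[0.04,-0.4,0],[0,0,0],-1],[[0.061,-0.61,0],[0,0,0],-1],[[0.061,-0.61,0],[0,0,0],-1],[[0.061,-0.61,0],[0,0,0],-1]]'
python3 -c "
from h import *
st()
cv2.imwrite('pics/scene3.png',cv2.resize(eyes.get_image('scene')[150:330,140:400],None,fx=3,fy=3))"
```

```text
time: 7.4
tool_pos: [0.5962, -0.0535, 0.1686]
tool_rot: [-26.9, 89.6, -21.1]
contact_force: [0.6, -0.8, -0.6]
grip_width: 0.004
time: 8.02
tool_pos: [0.6025, -0.1435, 0.1638]
tool_rot: [142.3, 89.9, 148.0]
contact_force: [0.3, 0.6, 0.9]
grip_width: 0.004
t 8.03 tcp [ 0.6025 -0.1435  0.1638] box [-0.0014 -0.1094] F [0.3 0.6 0.9] Fbox [0.4 0.6] g 0.0
xdir [-0.002  0.001 -1.   ] jaw [ 0.995  0.1   -0.002] jawyaw 5.73
```

View pics/scene3.png

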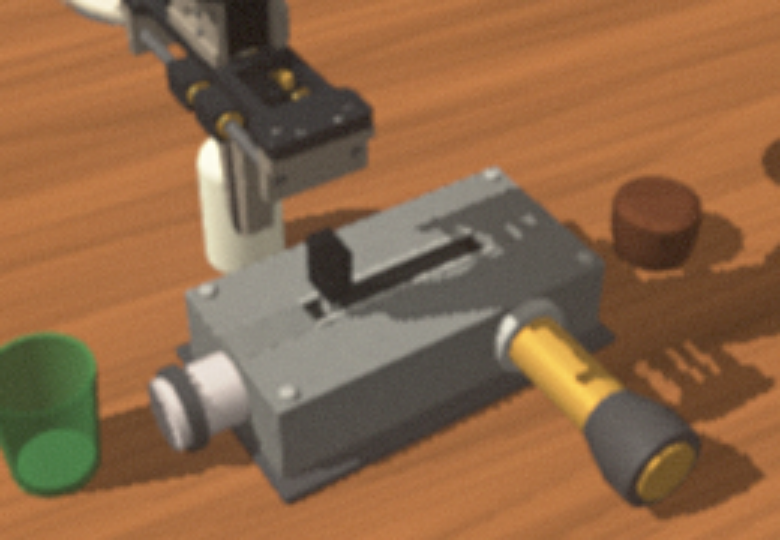

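The handle sits at the closed end at (328,270), and the fingertips are clear of it on the -y side at (255,225). I'll descend and then push open.

```bash
python3 -m creep '[[[0,0,-0.25],[0,0,0],-1],[[0,0,-0.47],[0,0,0],-1],[[0,0,-0.47],[0,0,0],-1],[[0,0,-0.47],[0,0,0],-1]]'
python3 -m creep '[[[-0.006,0.06,0],[0,0,0],-1],[[-0.013,0.13,0],[0,0,0],-1],[[-0.0165,0.165,0],[0,0,0],-1],[[-0.0165,0.165,0],[0,0,0],-1]]'
python3 -c "
from h import *
st()"
```

```text
time: 8.57
tool_pos: [0.604, -0.1441, 0.096]
tool_rot: [-28.5, 89.9, -22.8]
contact_force: [-0.1, 0.3, -0.0]
grip_width: 0.008
time: 9.07
tool_pos: [0.6007, -0.119, 0.0948]
tool_rot: [-47.3, 90.0, -41.5]
contact_force: [0.2, -0.4, -0.3]
grip_width: 0.005
t 9.07 tcp [ 0.6007 -0.119   0.0948] box [-0.0007 -0.0849] F [ 0.2 -0.4 -0.3] Fbox [ 0.1 -0.4] g 0.01
xdir [ 0. -0. -1.] jaw [0.995 0.101 0.   ] jawyaw 5.78
```

```bash
for i in 1 ; do
python3 -m creep '[[[-0.004,0.04,0],[0,0,0],-1],[[-0.004,0.04,0],[0,0,0],-1]]' >/dev/null
python3 -c "
from h import *
st()"
python3 -m creep '[[[-0.002,0.02,0],[0,0,0],-1],[[-0.002,0.02,0],[0,0,0],-1]]'>/dev/null
python3 -c "
from h import *
st()"
python3 -m creep '[[[-0.001,0.013,0],[0,0,0],-1],[[-0.001,0.013,0],[0,0,0],-1]]'>/dev/null
python3 -c "
from h import *
st()"
python3 -m creep '[[[-0.001,0.013,0],[0,0,0],-1],[[-0.001,0.013,0],[0,0,0],-1]]'>/dev/null
python3 -c "
from h import *
st()"
done
```

```text
t 9.32 tcp [ 0.6    -0.1133  0.0945] box [-0.0009 -0.0792] F [-0.7 -0.5 -0.9] Fbox [-0.8 -0.4] g 0.01
xdir [-0.  0. -1.] jaw [ 0.995  0.1   -0.   ] jawyaw 5.74
t 9.57 tcp [ 0.5997 -0.1105  0.0946] box [-0.0009 -0.0763] F [-0.9 -0.1  0.9] Fbox [-0.9 -0. ] g 0.0
xdir [-0.  0. -1.] jaw [ 0.995  0.1   -0.   ] jawyaw 5.73
t 9.82 tcp [ 0.5996 -0.1089  0.0946] box [-0.0008 -0.0746] F [ 0.3 -0.2  0.1] Fbox [ 0.3 -0.2] g 0.0
xdir [ 0. -0. -1.] jaw [0.995 0.1   0.   ] jawyaw 5.73
t 10.07 tcp [ 0.5996 -0.1082  0.0947] box [-0.0008 -0.074 ] F [ 0.4 -5.7 -1.6] Fbox [-0.2 -5.7] g 0.01
xdir [ 0.    -0.003 -1.   ] jaw [0.995 0.1   0.   ] jawyaw 5.73
```

Contact is at box y = -0.0741 with the lever at 0. The crests should therefore fall at y ≈ -0.065, -0.047 and -0.029. I'll go in small steps.

```bash
cat > s.py <<'E'
from h import *
s=telemetry.read_state();p=s["tool_pos"];y=(B.T@(p[:2]-C))
print("y",y.round(4),"q_face",round((y[1]+.0741)*1000,1),"Fy",(B.T@s["contact_force"][:2]).round(1),"z",p[2].round(4))
E
python3 -m creep '[[[-0.002,0.02,0],[0,0,0],-1],[[-0.002,0.02,0],[0,0,0],-1]]'>/dev/null; python3 s.py
python3 -m creep '[[[-0.002,0.02,0],[0,0,0],-1],[[-0.002,0.02,0],[0,0,0],-1]]'>/dev/null; python3 s.py
python3 -m creep '[[[-0.002,0.02,0],[0,0,0],-1],[[-0.002,0.02,0],[0,0,0],-1]]'>/dev/null; python3 s.py
python3 -m creep '[[[-0.001,0.013,0],[0,0,0],-1],[[-0.001,0.013,0],[0,0,0],-1]]'>/dev/null; python3 s.py
```

```text
y [-0.0008 -0.071 ] q_face 3.1 Fy [ 0.  -5.4] z 0.0947
y [-0.0008 -0.0666] q_face 7.5 Fy [ 0.6 -1.8] z 0.0946
y [-0.0007 -0.0627] q_face 11.4 Fy [ 1.  -0.4] z 0.0945
y [-0.0007 -0.0612] q_face 12.9 Fy [-0.1 -0. ] z 0.0946
```

```bash
python3 -m creep '[[[-0.003,0.03,0],[0,0,0],-1],[[-0.003,0.03,0],[0,0,0],-1]]'>/dev/null; python3 s.py
python3 -m creep '[[[-0.002,0.02,0],[0,0,0],-1],[[-0.002,0.02,0],[0,0,0],-1]]'>/dev/null; python3 s.py
python3 -m creep '[[[-0.002,0.02,0],[0,0,0],-1],[[-0.002,0.02,0],[0,0,0],-1]]'>/dev/null; python3 s.py
python3 -m creep '[[[-0.002,0.02,0],[0,0,0],-1],[[-0.002,0.02,0],[0,0,0],-1]]'>/dev/null; python3 s.py
python3 -m creep '[[[-0.001,0.013,0],[0,0,0],-1],[[-0.001,0.013,0],[0,0,0],-1]]'>/dev/null; python3 s.py
```

```text
y [-0.0007 -0.0567] q_face 17.4 Fy [-0.   0.1] z 0.0946
y [-0.0007 -0.0558] q_face 18.3 Fy [-0.7 -6.1] z 0.0947
y [-0.0007 -0.0523] q_face 21.8 Fy [-0.3 -4.3] z 0.0947
y [-0.0007 -0.0475] q_face 26.6 Fy [0.6 0.7] z 0.0946
y [-0.0007 -0.0454] q_face 28.7 Fy [0.8 0.3] z 0.0945
```

The second click matches the model, with contact at 18.3 mm and release near 27 mm. Now the third.

```bash
python3 -m creep '[[[-0.003,0.033,0],[0,0,0],-1],[[-0.003,0.033,0],[0,0,0],-1]]'>/dev/null; python3 s.py
python3 -m creep '[[[-0.002,0.02,0],[0,0,0],-1],[[-0.002,0.02,0],[0,0,0],-1]]'>/dev/null; python3 s.py
python3 -m creep '[[[-0.002,0.02,0],[0,0,0],-1],[[-0.002,0.02,0],[0,0,0],-1]]'>/dev/null; python3 s.py
python3 -m creep '[[[-0.001,0.013,0],[0,0,0],-1],[[-0.001,0.013,0],[0,0,0],-1]]'>/dev/null; python3 s.py
python3 -m creep '[[[-0.001,0.01,0],[0,0,0],-1],[[-0.001,0.01,0],[0,0,0],-1]]'>/dev/null; python3 s.py
```

```text
y [-0.0006 -0.0404] q_face 33.7 Fy [-0.2  0.7] z 0.0946
y [-0.0006 -0.0384] q_face 35.7 Fy [ 0.  -2.2] z 0.0946
y [-0.0006 -0.0368] q_face 37.3 Fy [-0.9 -6.1] z 0.0947
y [-0.0006 -0.0341] q_face 40.0 Fy [ 0.1 -5.3] z 0.0947
y [-0.0006 -0.0314] q_face 42.7 Fy [ 0.1 -1.4] z 0.0946
```

```bash
python3 -m creep '[[[-0.001,0.01,0],[0,0,0],-1],[[-0.001,0.01,0],[0,0,0],-1]]'>/dev/null; python3 s.py
python3 -m creep '[[[-0.001,0.01,0],[0,0,0],-1],[[-0.001,0.01,0],[0,0,0],-1]]'>/dev/null; python3 s.py
python3 -c "
from h import *
cv2.imwrite('pics/scene4.png',cv2.resize(eyes.get_image('scene')[150:330,140:400],None,fx=3,fy=3))"
```

```text
y [-0.0006 -0.0292] q_face 44.9 Fy [-0.6 -0.6] z 0.0946
y [-0.0006 -0.028 ] q_face 46.1 Fy [-0.9 -0.2] z 0.0945
```

View pics/scene4.png

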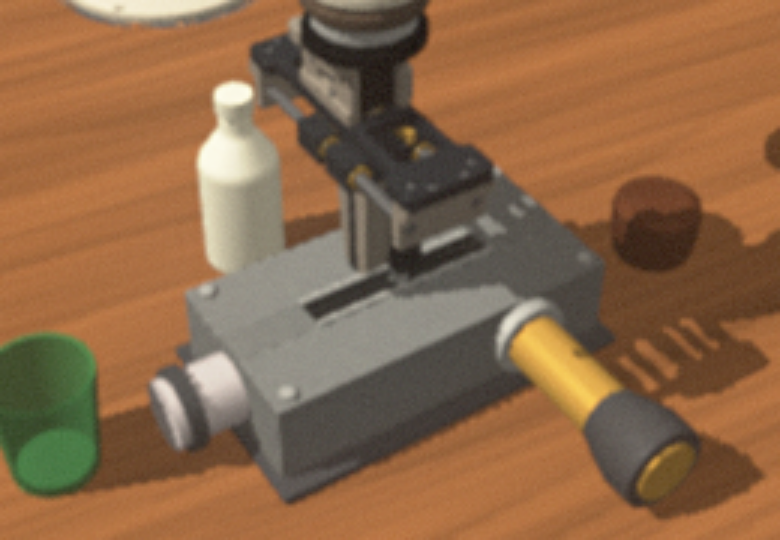

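The handle at (405,262) appears to have sprung clear of the finger at (368,240). I'll go 1.5 mm further to be sure, well short of 54 mm, then back off and lift.

```bash
python3 -m creep '[[[-0.001,0.01,0],[0,0,0],-1],[[-0.001,0.01,0],[0,0,0],-1]]'>/dev/null; python3 s.py
python3 -m creep '[[[0.007,-0.07,0],[0,0,0],-1],[[0.016,-0.16,0],[0,0,0],-1],[[0.03,-0.3,0],[0,0,0],-1],[[0.03,-0.3,0.3],[0,0,0],-1],[[0.03,-0.3,0.6],[0,0,0],-1]]'
python3 -m creep '[[[0.04,-0.4,0.2],[0,0,0],-1],[[0.06,-0.6,0.3],[0,0,0],-1],[[0.06,-0.6,0.3],[0,0,0],-1],[[0.06,-0.6,0.3],[0,0,0],-1]]'
python3 - <<'E'
from h import *
st()
for c in("top","scene"):
    im=eyes.get_image(c); cv2.imwrite(f"pics/{c}5raw.png",im)
    for n in("handle","wash_bottle","tumbler","shaping_block"):
        for d in models.look_for(c,n)[:1]: print(c,n,np.round(d["point"],4),round(d["conf"],2),(B.T@(np.array(d['point'])[:2]-C)).round(4))
    x=(235,145,395,275) if c=="top" else (130,150,390,320)
    k=im[x[1]:x[3],x[0]:x[2]]; cv2.imwrite(f"pics/{c}5.png",cv2.resize(k,None,fx=3 if c=="scene" else 4.5,fy=3 if c=="scene" else 4.5,interpolation=cv2.INTER_CUBIC))
for q in (.036,.054,.072):
    P=np.r_[B@np.array([0,q-.054])+C,.105]; print(q,proj("top",P).round(1),proj("scene",P).round(1))
E
```

```text
y [-0.0006 -0.0269] q_face 47.2 Fy [ 0.2 -0.2] z 0.0946
time: 15.0
tool_pos: [0.5992, -0.1082, 0.1852]
tool_rot: [162.8, 89.9, 168.4]
contact_force: [0.4, 0.2, 0.5]
grip_width: 0.004
time: 15.5
tool_pos: [0.6081, -0.1965, 0.2287]
tool_rot: [132.6, 89.9, 138.3]
contact_force: [-0.5, 0.6, -1.0]
grip_width: 0.002
t 15.5 tcp [ 0.6081 -0.1965  0.2287] box [-0.001  -0.1627] F [-0.5  0.6 -1. ] Fbox [-0.4  0.6] g 0.0
xdir [-0.001  0.001 -1.   ] jaw [ 0.995  0.099 -0.001] jawyaw 5.69
top wash_bottle [ 0.4502 -0.0842  0.1059] 0.93 [-0.147  -0.0353]
top tumbler [ 0.5852 -0.3024  0.0156] 0.75 [-0.0344 -0.2658]
top shaping_block [0.5801 0.1912 0.0475] 0.97 [0.0096 0.2259]
scene handle [ 0.6025 -0.041   0.1134] 0.58 [ 0.0088 -0.0074]
scene wash_bottle [ 0.462  -0.1021  0.0733] 0.76 [-0.1371 -0.0543]
scene tumbler [ 0.5998 -0.2788  0.0577] 0.78 [-0.0175 -0.2438]
scene shaping_block [0.5896 0.1814 0.0469] 0.94 [0.0181 0.2152]
0.036 [322.5 190.2] [265. 232.]
0.054 [314.3 191.1] [272.6 228.9]
0.072 [306.2 191.9] [280.  225.8]
```

View pics/scene5.png

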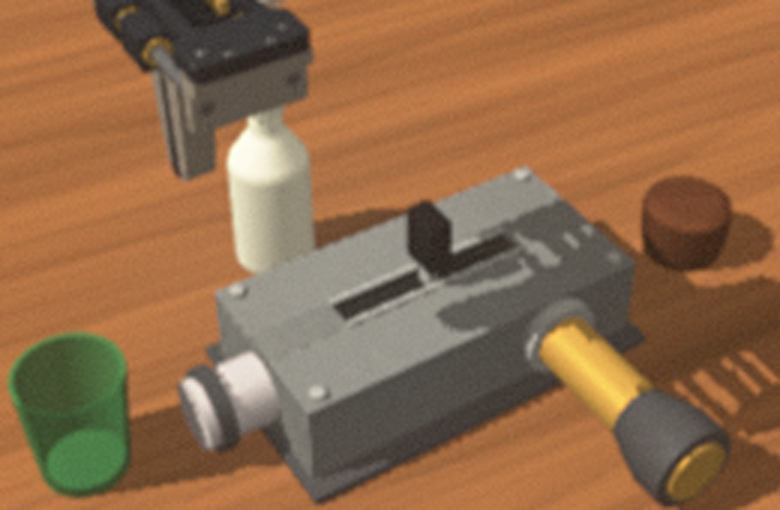

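View pics/top5.png

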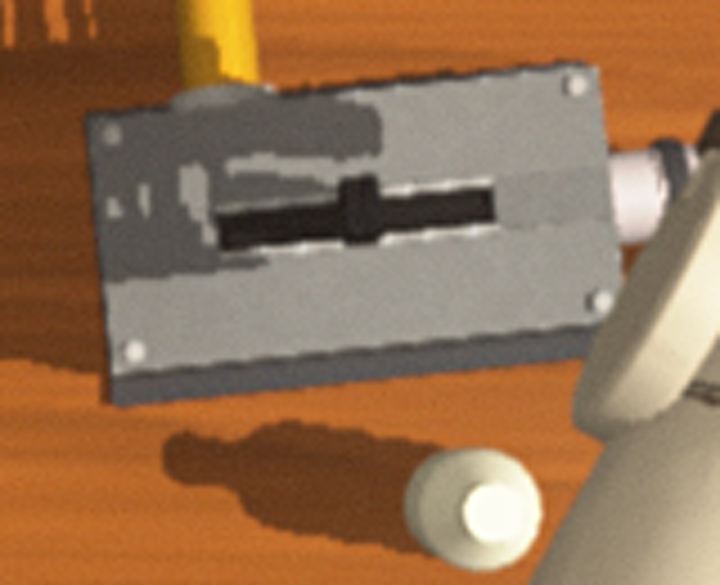

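The handle at top-view pixel (315,191.5) and scene pixel (273,230) matches the 54 mm projections of (314,191) and (273,229). The bottle, tumbler and block are unmoved, and the arm touches nothing.

```bash
python3 -c "
from h import *
print(job.job_done())"
```

```text
the job is handed in; nothing more can be done
None
```

The lever went fully home to its closed stop and was then opened three clicks. It now rests in the third notch, and the job is handed in; no verdict came back.

- **Closing:** I pushed the handle from notch 2 to the stop with the outside of the shut fingers. It held 16.7 N there without moving.
- **Opening:** I pushed from the other side in small steps. The clicks released with the finger face at about 9, 27 and 45 mm from closed. I stopped at 47 mm, where the force was close to zero, so the finger never came near the third notch's far crest at 63 mm.
- **Final lever position:** Both cameras show the handle within a pixel or so of the projected 54 mm position. One pixel is about 2.3 mm.
- **Bystanders:** The bottle, tumbler and block look unmoved and upright. Repeated network positions agree within about 7 mm at the same camera. For the bottle, that rests on the scene camera, since the first top-view search did not find it.
- **Check that failed:** The network did not find the handle in the top view, so I measured it there by eye from the picture. In the scene view the network put the handle about 7 mm short of the third notch, which fits its seeing only the nearer faces.
- **Time and contact:** The work ended at about 16 s, with the arm well clear and touching nothing.

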